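# Set the length stop and hold the cam clamp at full lift

## Robot

A 6-joint arm with a two-finger parallel gripper is mounted at the origin on the work surface. World frame = base frame: x ahead of the robot, y to its left, z up, the work surface at z = 0. Lengths are in m, angles in degrees, forces in N, time in s.
With the tool pointing down it reaches from about 0.375 to 0.75 m from the base axis. Payload 9 kg.
Tool frame: the origin (TCP) lies where the fingers leave the gripper's body, on its centre line; the fingertips stand 73 mm ahead of it and the grasp point (between the pads) lies 54 mm ahead of it (robot.tip_reach is the distance from the TCP to the fingertips, in m); z points along the fingers, y is the direction in which the jaws open and shut (so a half turn about z gives the same grasp; the last joint's range is limited). The gripper opens to 85 mm and grips with 20 to 120 N. Pads are 22 mm wide; open, the fingers measure 114 mm over their backs; the gripper's body (76 mm by 85 mm) begins 54 mm behind the grasp point. The pads swing forward as they close: fully open they stand 13 mm farther back than shut.
Start: joints at [55.25, 5.964, 5.575, 89.605, 0, 77.527], TCP at [0.227, 0.555, 0.304] pointing down, gripper open.
Joint ranges: [-171.21, 171.21], [-48.23, 106.86], [-62.78, 66.21], [-105.2, 120.99], [-86.42, 89.51], [-180, 180]. Speed limits (degrees/s): [127.2, 127.2, 147.25, 180, 180, 180].

## Interface

Orientations are given as [roll, pitch, yaw] about the fixed x, y, z axes, in that order (R = Rz(yaw) Ry(pitch) Rx(roll)).
In Python, from plant import robot gives the robot as it stands. Calls block until the motion is done:
- robot.move_pose(position, orientation): joint-space move of the TCP to a pose.
- robot.line_to(position, vel=0.15, rotation=None, guard=None): straight line of the TCP; rotation=None keeps the orientation; vel is the mean speed in m/s. With guard (N) it stops when the force on the tool has changed by that much, and returns True; else False.
- robot.goto_joints(angles): joint-space move.
- robot.set_gripper(opening): finger opening in m; the grip force is fixed at half the most; returns when the fingers have stopped.
- robot.pause(seconds).
- robot.ik(position, orientation): joint angles nearest the present ones, or None.
- robot.observe(): the state.
- robot.grab_frame(name): name is "scene" or "top"; returns the picture (384x512x3 uint8, blue, green, red); there is no depth.
- robot.get_calibration(name): a dict with "vertical_fov" (degrees; the focal length in pixels is half the picture's height over the tangent of half this angle, whatever the lens; pixels are square), "cx", "cy" (the principal point, pixels), "k1" (the pictures are not rectified: a ray, as slopes to the right and down, at radius r is drawn at 1 + k1 r^2 times it, then the intrinsics apply), "rvec" (rotation vector, rad) and "tvec" (3), from world to camera coordinates, as OpenCV has them. Camera axes: x right, y down, z forward; pixel columns grow to the right and rows downward; lengths in m; the calibration is good to about 2 mm. A picture is of the moment at which its call begins. get_calibration takes no time and is no camera call.
A pose or a line that the arm cannot do raises robot.IKError and nothing moves.
- robot.job_done(): hands the job in, once; it reports no verdict.
The state is a dict: "time": time; "q": joint angles; "qvel": joint speeds; "joint_torque": joint torques, N m; "tool_pos": TCP position; "tcp_rot": TCP orientation; "ft_force": force on the tool from outside, world axes, zero at the start; "torque": the same for the moment, N m; "gripper_width": finger opening in m.
Only numpy, scipy, OpenCV 4.12 (cv2) and the standard library are available. Lean on these libraries where they do the work, as an engineer would, in place of code of your own. Each camera call takes 0.05 s, during which the arm holds its last target.

## Task

On the grey bench fixture, pull the red stop out on its sprung blade until its white index is level with the yellow pointer, without shifting the pointer and leaving everything else on the bench where it lies. Then swing the dark cam lever by its black knob to the cam's highest lift, where it lies over the white line on the base, square to the blade, and finish while still holding it there with the fingers: it springs back if you let go.

Things in the scene. Friction and masses are not known exactly. Their poses are not given: they have to be found in the camera images.
- stop_grip (a point): Red upright stop block at the end of the flat steel blade, 30 mm across and 22 mm along the blade, its top 88 mm above the bench; this point is its middle, 68 mm above the bench. x points across the blade, away from the robot; the stop is pulled out along -y of this frame, which turns with the fixture. Apart from stop, lever and knob the fixture is at most 42 mm tall.
- stop_line (a point): Tip of the small white index at the foot of the red stop, 28 mm above the bench, 34 mm from the middle of the stop on the side away from the robot. Same axes as the stop.
- gauge (a joint): How far the stop is pulled out, 0 (home) to 0.13 m. A return spring pulls it home with 2 N rising to 4.6 N, and a friction brake of 7 N holds it wherever it is left, so pulling takes about 9 to 12 N.
- pointer (a joint): Where the yellow pointer stands on its rail, in m, on the gauge's scale: the white index is level with it when both joints read the same. It starts between 0.06 and 0.115; stiff (15 N), but it shifts if struck. A block 18 x 16 mm, its top 36 mm above the bench, beyond the blade as seen from the robot.
- pointer_tip (a point): Tip of the yellow pointer that faces the blade, 28 mm above the bench. Its y axis runs along the blade (the pull is to -y); the white index tip passes 1 mm from it.
- cam_pivot (a point): The vertical axis of the cam lever, 41 mm above the bench (lever top 46 mm, pivot pin top 52 mm). The frame is the fixture's and does not turn with the lever: x points across towards the blade, away from the robot; y along the blade, opposite to the pull.
- knob_grip (a point): Middle of the black round upright knob at the end of the cam lever, 75 mm above the bench, 95 mm from the pivot: 24 mm diameter, from 47 to 98 mm above the bench, turning freely on its own pin so that the gripper need not turn with the lever.
- cam (a joint): Cam lever angle in rad, 0 (rest, pointing nearly along +y of the pivot's frame) to 2.1, counter-clockwise from above. Lift is greatest at 1.40, where the lever points along -x of the pivot's frame, square to the blade, over the white line on the base; beyond that it falls. A spring returns the lever to 0: about 1.6 N at the knob at rest, 3.8 N at highest lift.
- shoe (a joint): Lift of the cam: how far the brass shoe is pushed towards the blade, 0 at rest to 0.0066 m at the highest lift.
- hammer: Hammer lying on the bench on the robot's side of the fixture; origin at its underside. Bystander.
- punch: Dark steel round punch, 16 mm diameter, 110 mm long, lying on the bench beside the fixture. Bystander.
- horseshoe: Dark horseshoe, about 130 mm, 9 mm thick, lying flat on the bench. Bystander.
- offcut: Rusty square bar offcut, 120 x 25 x 25 mm, lying beyond the fixture. Bystander.
- tin: Blue tin, 60 mm diameter, 70 mm tall, standing beyond the fixture. Bystander.
- brush: Brush lying beside the end of the fixture. Bystander.
- collar: Steel ring collar, 38 mm diameter, 16 mm tall, lying on the fixture's base plate next to the blade. Bystander.

How it is judged:
By the outcome, as a careful person would: the job done as asked, in the order asked, and still so for the second after the job is handed in, while the arm keeps its last pose, push and grip.
It also fails if it takes over 48 s, if anything falls off the work surface, if the arm or the gripper's body presses on something with over 40 N, if the wrist force passes 120 N, or if a joint passes its speed limit or range.

## Working session

There is one attempt and no reset: what is moved stays moved. The work goes in short steps, each a Python script; the robot and the scene stay as the last script left them, time stands still between calls to the robot, and variables do not carry over. Pictures are saved under pics/ and viewed, and the job is handed in when it is done.

```bash
mkdir -p pics; ls
python3 - <<'E'
from plant import robot
import cv2
for n in("scene","top"):
    f=robot.grab_frame(n); cv2.imwrite(f"pics/{n}0.png",f); print(n,robot.get_calibration(n))
o=robot.observe(); print(o)
E
```

```text
pics
scene {'vertical_fov': 50.32913205140942, 'cx': 258.9536183305759, 'cy': 189.99364118538043, 'k1': -0.013519766705179466, 'rvec': array([ 2.1273571 ,  1.30836038, -0.48857329]), 'tvec': array([-0.24512749, -0.36076695,  1.32221295])}
top {'vertical_fov': 48.45013264842015, 'cx': 261.4220528525496, 'cy': 192.27616249876613, 'k1': -0.040148277279564125, 'rvec': array([ 2.15575562, -2.18457379,  0.16621765]), 'tvec': array([-0.01143803,  0.59300132,  1.03187307])}
{'time': 0.1, 'q': array([ 5.52516630e+01,  5.99549190e+00,  5.53104580e+00,  8.96049389e+01,
       -7.66967737e-04,  7.75258807e+01]), 'qvel': array([-0.13116082, -0.15369589,  0.108851  , -0.00864854, -0.0506928 ,
        0.07402662]), 'joint_torque': array([ 4.44181365e-03, -5.58209395e+01,  5.04721248e+01,  1.30165595e-02,
       -3.47216219e-04, -1.88118287e-05]), 'tool_pos': array([0.22729843, 0.55504344, 0.30319251]), 'tcp_rot': array([-1.79932087e+02, -1.42382002e-02,  1.57725774e+02]), 'ft_force': array([0.72589808, 0.33478667, 0.31757433]), 'torque': array([ 0.02066506, -0.05018544,  0.00018208]), 'gripper_width': 0.08532308024372447}
```

View pics/scene0.png

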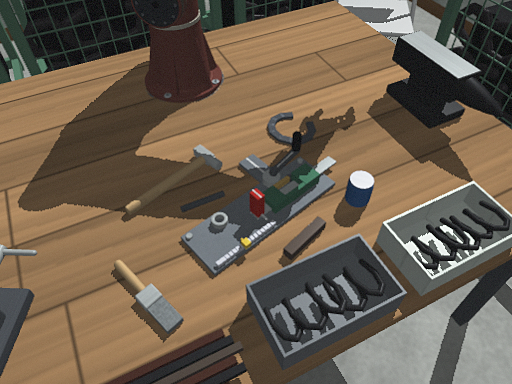

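View pics/top0.png

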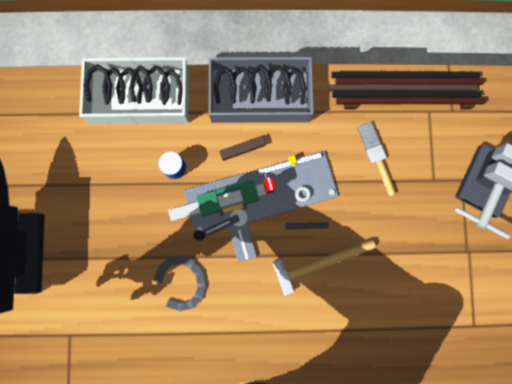

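The scene view shows the red stop at (257,203), the knob at (297,141), the pointer at (246,242) and the collar at (219,222). In the top view they are at (269,184), (200,235), (293,160) and (303,194). I'll zoom in to get finer positions.

Run:
```python
import cv2
f=cv2.imread("pics/top0.png")[135:275,150:350]; cv2.imwrite("pics/topz.png",cv2.resize(f,None,fx=4,fy=4,interpolation=cv2.INTER_CUBIC))
f=cv2.imread("pics/scene0.png")[110:280,170:370]; cv2.imwrite("pics/scz.png",cv2.resize(f,None,fx=3.5,fy=3.5,interpolation=cv2.INTER_CUBIC))
```

```text
(no output)
```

View pics/topz.png

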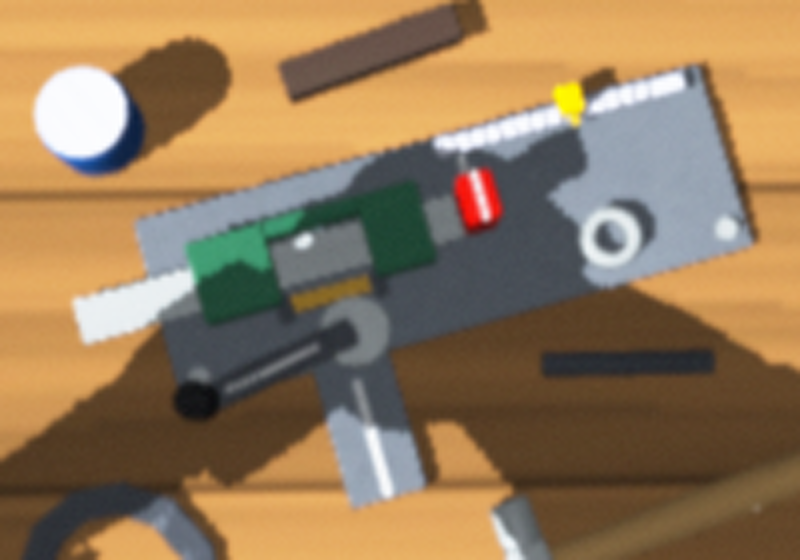

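View pics/scz.png

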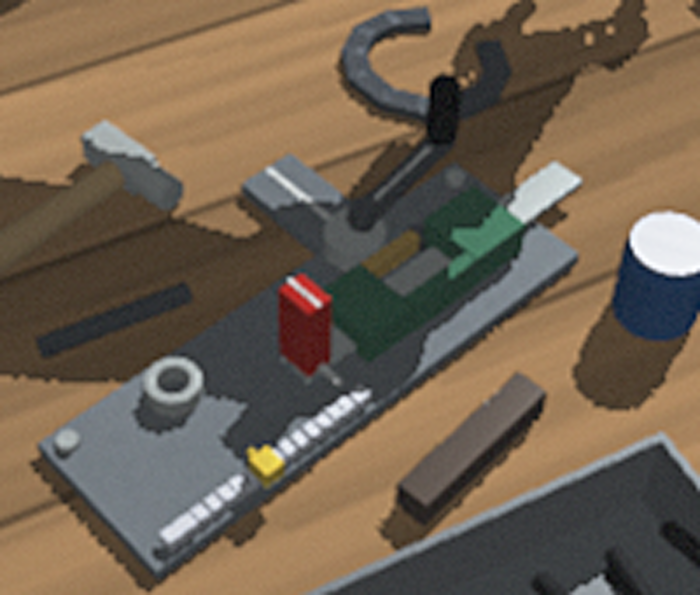

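```bash
cat > h.py <<'E'
import numpy as np, cv2
from plant import robot
def cam(n):
    c=robot.get_calibration(n); R=cv2.Rodrigues(np.array(c["rvec"]))[0]; t=np.array(c["tvec"]); f=192/np.tan(np.radians(c["vertical_fov"]/2)); return c,R,t,f
def ray(n,px):
    c,R,t,f=cam(n); d=np.array([(px[0]-c["cx"])/f,(px[1]-c["cy"])/f]); u=d.copy()
    for _ in range(20): u=d/(1+c["k1"]*(u@u))
    v=R.T@np.array([*u,1]); return -R.T@t, v/np.linalg.norm(v)
def plane(n,px,z):
    o,v=ray(n,px); return o+v*(z-o[2])/v[2]
def proj(n,P):
    c,R,t,f=cam(n); p=R@np.asarray(P)+t; u=p[:2]/p[2]; u=u*(1+c["k1"]*(u@u)); return u*f+[c["cx"],c["cy"]]
def tri(ps,pt):
    o1,a=ray("scene",ps);o2,b=ray("top",pt)
    s=np.linalg.lstsq(np.c_[a,-b],o2-o1,rcond=None)[0]; p,q=o1+a*s[0],o2+b*s[1]
    return (p+q)/2, np.linalg.norm(p-q)
E
python3 - <<'E'
from h import *
np.set_printoptions(precision=4,suppress=True)
T=lambda x,y:np.array([150+(x+.5)/4-.5,135+(y+.5)/4-.5]); S=lambda x,y:np.array([170+(x+.5)/3.5-.5,110+(y+.5)/3.5-.5])
print(ray("top",(261,192)),ray("scene",(259,190))[0])
for n,s,t in [("stoptop",(306,291),(480,193)),("knobtop",(444,84),(196,399)),("yellow top",(263,453),(569,100)),("collar",(173,377),(610,237)),("lineEnd",(268,170),(388,494)),("pivot",(364,208),(343,331)),("scaleR",(168,536),(682,83)),("scaleL",(362,394),(438,142)),("boltR",(66,440),(727,229)),("boltL",(454,176),(200,378)),("plate corner R",(160,577),(705,65)),("plate corner RB",(42,447),(753,240)),("plate TL",(578,258),(137,221))]:
    print(n,*tri(S(*s),T(*t)))
for n in("scene","top"):
    im=cv2.imread(f"pics/{n}0.png");h=cv2.cvtColor(im,cv2.COLOR_BGR2HSV)
    for nm,m in [("red",cv2.inRange(h,(0,180,100),(8,255,255))|cv2.inRange(h,(172,180,100),(180,255,255))),("yel",cv2.inRange(h,(24,170,120),(34,255,255)))]:
        k,l,st,ce=cv2.connectedComponentsWithStats(m)
        for i in range(1,k):
            if st[i,4]>15: print(n,nm,st[i],ce[i])
E
```

```text
(array([0.4602, 0.0119, 1.0976]), array([ 0.1247, -0.0282, -0.9918])) [ 1.1244 -0.2879  0.769 ]
stoptop [ 0.6089 -0.0371  0.0898] 0.001408922007972893
knobtop [0.4886 0.131  0.0973] 0.001797014497653394
yellow top [ 0.6747 -0.0982  0.0391] 0.0012516009813469823
collar [ 0.5886 -0.1226  0.0283] 3.4306654438258014e-05
lineEnd [0.4296 0.0202 0.01  ] 0.001121462836640429
pivot [0.5302 0.0466 0.0506] 0.0016183954538905128
scaleR [ 0.6899 -0.1716  0.0202] 0.0033110798280453126
scaleL [ 0.6515 -0.0161  0.0206] 0.0029598644375529374
boltR [ 0.5945 -0.1999  0.0155] 4.2866869185500225e-05
boltL [0.5038 0.1375 0.0167] 0.0005926261720663814
plate corner R [ 0.7054 -0.187   0.0078] 0.008130686391675938
plate corner RB [ 0.5883 -0.2161  0.0102] 0.0030149497903114637
plate TL [0.6057 0.1799 0.0062] 0.001794733746491495
scene red [255 189   9   8  19] [259.2632 192.3158]
scene red [250 192  10   8  34] [254.4706 195.3529]
top red [270 177   5  14  30] [272.5 183.3]
top red [264 179   7  14  52] [266.4231 185.6346]
top yel [288 156   8   9  52] [291.8462 159.2692]
```

```bash
cat >> h.py <<'E'
np.set_printoptions(precision=4,suppress=True)
th=np.radians(15.0); EX=np.array([np.cos(th),np.sin(th),0]); EY=np.array([-np.sin(th),np.cos(th),0])
def st(s=""):
    o=robot.observe(); print(s,round(o["time"],2),o["tool_pos"],o["tcp_rot"],"F",o["ft_force"],"g",o["gripper_width"]); return o
E
python3 - <<'E'
from h import *
P=np.array([0.609,-0.037,0]); 
for y in(105,-75): print(y,robot.ik(P+[0,0,.25],[180,0,y]), robot.ik([.489,.131,.2],[180,0,y]), robot.ik([.4385,.022,.129],[180,0,y]))
robot.move_pose(P+[0,0,.25],[180,0,105]); st("above")
robot.line_to(P+[0,0,.071+.054],vel=.12,guard=15); st("down")
cv2.imwrite("pics/s1.png",robot.grab_frame("scene"));cv2.imwrite("pics/t1.png",robot.grab_frame("top"))
a=cv2.imread("pics/s1.png")[110:280,170:370];b=cv2.imread("pics/t1.png")[135:275,150:350]
cv2.imwrite("pics/c1.png",np.vstack([cv2.resize(a,None,fx=2,fy=1.7),cv2.resize(b,None,fx=2,fy=2)]))
E
```

```text
105 [-15.7407   7.4904   1.6116  84.1212   0.      59.2593] [  0.164  -10.2291 -21.0483  79.1808   0.      75.164 ] [-14.2963 -21.0898 -37.5581  73.5318   0.      60.7037]
-75 [ -15.7407    7.4904    1.6116   84.1212    0.     -120.7407] [   0.164   -10.2291  -21.0483   79.1808    0.     -104.836 ] [ -14.2963  -21.0898  -37.5581   73.5318    0.     -119.2963]
above 2.61 [ 0.609  -0.0361  0.2501] [179.9911  -0.0049 105.0806] F [-0.6587  0.0313 -0.8708] g 0.08540193226494482
down 3.8 [ 0.6096 -0.0371  0.126 ] [179.9249   0.0435 105.0028] F [-0.1687  0.565  -0.1034] g 0.08521853279061511
```

View pics/c1.png

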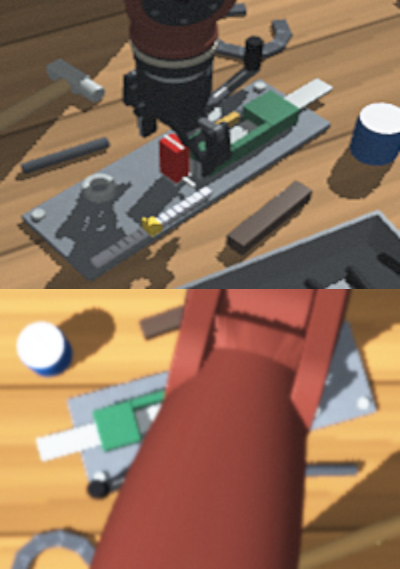

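Run:
```python
from h import *
P=np.array([0.609,-0.037,0])
for s in(-1,1):
  for z in (.065,.11):print(s,z,(proj("scene",P+s*.05*EX+[0,0,z])-[170,110])*[4,3.5])
a=cv2.imread("pics/s1.png")[140:250,210:340]; cv2.imwrite("pics/c1z.png",cv2.resize(a,None,fx=5,fy=5,interpolation=cv2.INTER_CUBIC))
```

```text
-1 0.065 [289.3867 270.7403]
-1 0.11 [286.5042 223.7785]
1 0.065 [408.8989 361.7651]
1 0.11 [410.6641 315.7746]
```

View pics/c1z.png

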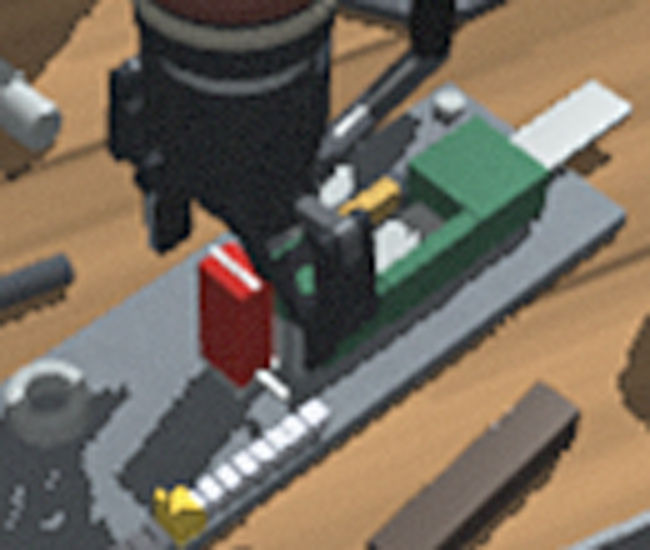

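Run:
```python
from h import *
robot.set_gripper(0.0); o=st("grip")
p=np.array(o["tool_pos"]); p[2]=.125
robot.line_to(p-EY*.068,vel=.04); st("pull")
f=robot.grab_frame("scene");cv2.imwrite("pics/s2.png",f)
a=f[170:270,200:320]; cv2.imwrite("pics/c2z.png",cv2.resize(a,None,fx=6,fy=6,interpolation=cv2.INTER_CUBIC))
```

```text
grip 4.46 [ 0.608  -0.0373  0.1254] [-179.8481    0.0112  104.9903] F [-8.707  -1.1677  9.2927] g 0.029449317620253376
pull 6.31 [ 0.6252 -0.1014  0.1254] [-179.989    -0.1554  105.0682] F [-3.8705  8.068   6.3294] g 0.029366244640477338
```

View pics/c2z.png

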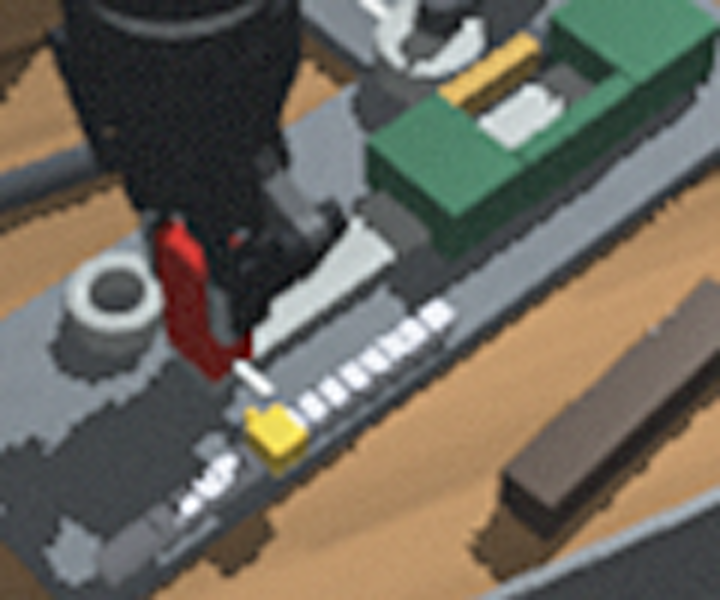

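The index tip is visible at crop (270,388) and the pointer tip at about (253,411), so a small gap remains. I'll measure it.

Run:
```python
from h import *
Z=lambda x,y:np.array([200+(x+.5)/6-.5,170+(y+.5)/6-.5])
for n,q in [("idx tip",(270,388)),("idx root",(236,365)),("ptr tip",(252,411))]:
    w=plane("scene",Z(*q),.028); print(n,w@EX,w@EY)
a=cv2.imread("pics/s2.png")[222:256,230:262]; cv2.imwrite("pics/c2y.png",cv2.resize(a,None,fx=18,fy=18,interpolation=cv2.INTER_NEAREST))
```

```text
idx tip 0.6101552873074575 -0.2575586451543117
idx root 0.5940837128123385 -0.26025331921467226
ptr tip 0.6134393201025604 -0.2689017400251559
```

View pics/c2y.png

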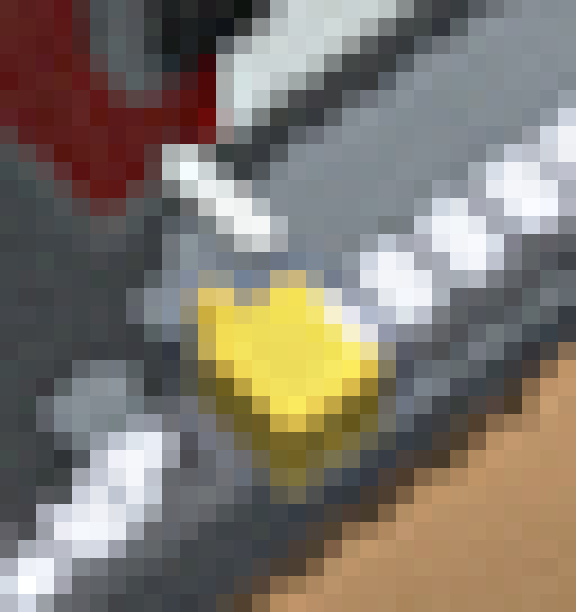

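Run:
```python
from h import *
o=robot.observe(); p=np.array([0.608,-0.0373,.125])-EY*.068
robot.line_to(p-EY*.008,vel=.03); st("pull")
f=robot.grab_frame("scene");cv2.imwrite("pics/s3.png",f)
a=f[222:256,225:262]; cv2.imwrite("pics/c3y.png",cv2.resize(a,None,fx=18,fy=18,interpolation=cv2.INTER_CUBIC))
```

```text
pull 6.78 [ 0.6274 -0.1095  0.1254] [-179.9906   -0.1255  105.0536] F [-2.9418  7.3678  5.6348] g 0.029320388466068176
```

View pics/c3y.png

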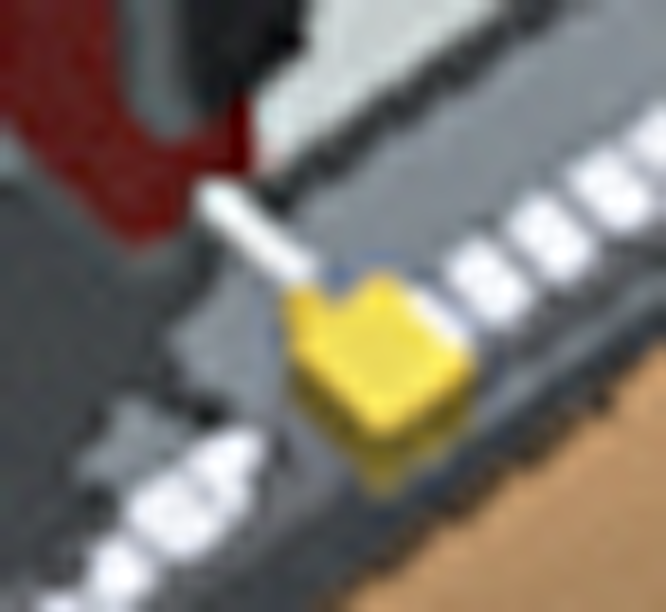

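Run:
```python
from h import *
Y=lambda x,y:np.array([225+(x+.5)/18-.5,222+(y+.5)/18-.5])
def s(n,w): print(n,w@EX,w@EY)
for n,q,z in [("blk c",(377,352),.036),("blk top",(382,268),.036),("blk R",(474,350),.036),("blk bot",(375,438),.036),("nose",(297,300),.028),("nose",(297,300),.032),("idx tip",(310,275),.028),("idx root",(205,190),.028)]: s(n,plane("scene",Y(*q),z))
s("topyel",plane("top",(291.85,159.27),.036))
T=lambda x,y:np.array([150+(x+.5)/4-.5,135+(y+.5)/4-.5])
s("top blk c",plane("top",T(569,100),.036)); s("top nose",plane("top",T(574,119),.03))
s("stop home",plane("top",T(480,194),.088)); s("idx home",plane("top",T(463,158),.028))
S=lambda x,y:np.array([170+(x+.5)/3.5-.5,110+(y+.5)/3.5-.5])
s("stop home sc",plane("scene",S(306,291),.088)); s("idx home sc",plane("scene",S(334,380),.028))
```

```text
blk c 0.6291315859490723 -0.27090239896783985
blk top 0.6204442842220426 -0.2626965256700694
blk R 0.6365946077015444 -0.26215693053736744
blk bot 0.6381138024848023 -0.27888304467443376
nose 0.61285522258376 -0.26998489857676594
nose 0.6150072221950929 -0.2715995683804266
idx tip 0.6111399422377732 -0.26648826270599674
idx root 0.5930942397202484 -0.26800449040814517
topyel 0.628113875176824 -0.2696476570375127
top blk c 0.627216456594938 -0.26944996733583954
top nose 0.6155484234054357 -0.269964245935665
stop home 0.5777794972398949 -0.19393353645248376
idx home 0.6106495367823256 -0.19502120815980595
stop home sc 0.5778864460329965 -0.19186886566511055
idx home sc 0.607833579389574 -0.19495203558612123
```

Run:
```python
from h import *
p=np.array([0.608,-0.0373,.125])-EY*.078
robot.line_to(p,vel=.02); o=st("pull")
robot.set_gripper(0.085); st("open")
p=np.array(o["tool_pos"])
robot.line_to([p[0],p[1],.25],vel=.2)
robot.move_pose([.489,.131,.25],[180,0,105]); st("away")
f=robot.grab_frame("scene");g=robot.grab_frame("top");cv2.imwrite("pics/s4.png",f);cv2.imwrite("pics/t4.png",g)
a=f[215:260,220:265]; cv2.imwrite("pics/c4s.png",cv2.resize(a,None,fx=13,fy=13,interpolation=cv2.INTER_CUBIC))
a=g[145:205,262:322]; cv2.imwrite("pics/c4t.png",cv2.resize(a,None,fx=10,fy=10,interpolation=cv2.INTER_CUBIC))
```

```text
pull 7.08 [ 0.6278 -0.1112  0.1255] [-179.9936   -0.1456  105.068 ] F [-2.9099  7.9677  6.2248] g 0.029266002412084036
open 7.66 [ 0.6282 -0.1127  0.125 ] [-179.9997    0.0022  104.9941] F [ 0.0103 -0.0009  0.3975] g 0.08514158602041028
away 9.52 [0.4896 0.1303 0.2498] [179.9925   0.018  104.9586] F [ 0.8649 -0.004  -0.6788] g 0.08523915837986838
```

View pics/c4s.png

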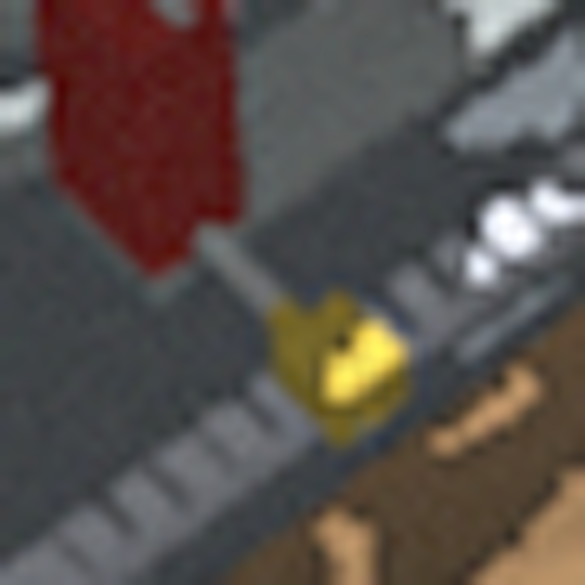

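View pics/c4t.png

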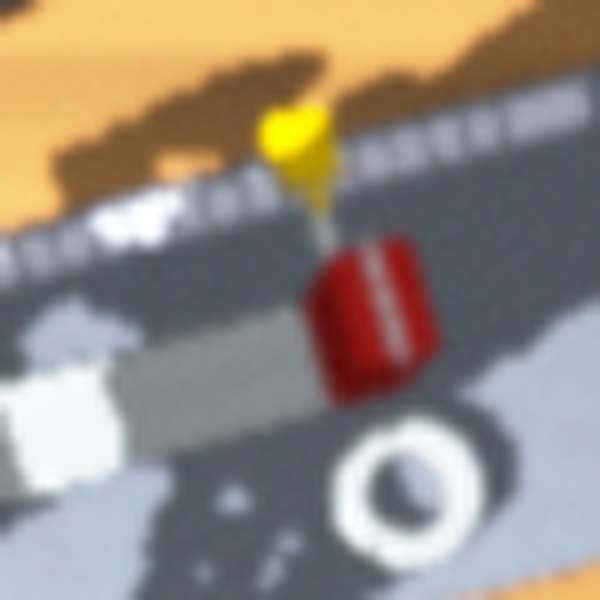

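Run:
```python
from h import *
f=cv2.imread("pics/s4.png");g=cv2.imread("pics/t4.png")
a=f[230:252,232:256]; cv2.imwrite("pics/c5s.png",cv2.resize(a,None,fx=24,fy=24,interpolation=cv2.INTER_NEAREST))
a=g[152:178,285:311]; cv2.imwrite("pics/c5t.png",cv2.resize(a,None,fx=22,fy=22,interpolation=cv2.INTER_NEAREST))
def s(n,w): print(n,w@EX,w@EY)
X=lambda x,y:np.array([262+(x+.5)/10-.5,145+(y+.5)/10-.5])
for n,q,z in [("blk c",(298,142),.036),("nose tip",(321,208),.029),("idx",(330,240),.028),("stripe",(387,303),.088)]: s(n,plane("top",X(*q),z))
Y=lambda x,y:np.array([220+(x+.5)/13-.5,215+(y+.5)/13-.5])
for n,q,z in [("blk c",(342,349),.036),("nose tip",(277,315),.028),("idx tip",(275,300),.028),("idx mid",(240,266),.028),("idx root",(205,235),.028)]: s(n,plane("scene",Y(*q),z))
```

```text
blk c 0.6297442559528721 -0.2688003438298376
nose tip 0.6129203022746293 -0.27069604532444114
idx 0.6044995275422519 -0.2707221292739805
stripe 0.5772596346678235 -0.27046909614723946
blk c 0.6302450813962489 -0.27080502465477935
nose tip 0.6137320921893844 -0.2712374346892077
idx tip 0.6112183039020469 -0.26955853686586034
idx mid 0.6020645776900687 -0.2695339486417695
idx root 0.5932902224776828 -0.26989936065788206
```

View pics/c5s.png

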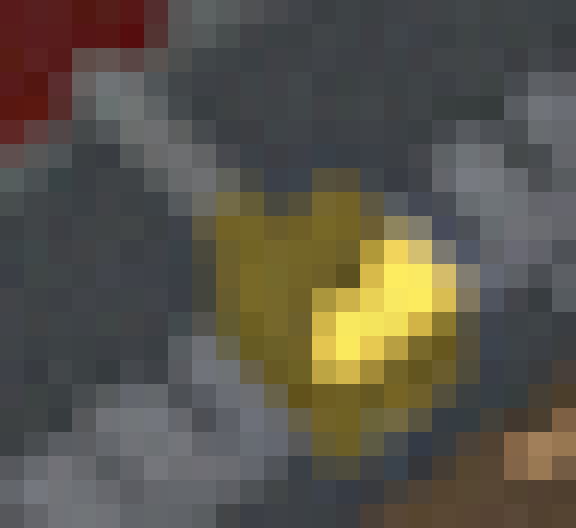

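View pics/c5t.png

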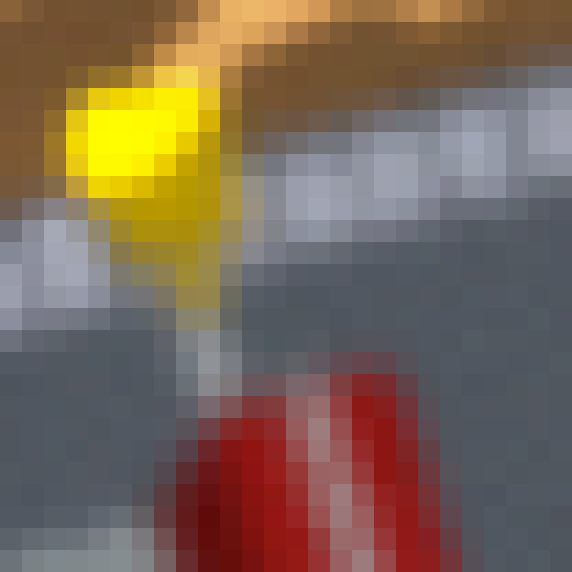

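Both views put the index within about 1 mm of the pointer, but the arm shadows it. I'll move the arm out of the light for a cleaner check.

Run:
```python
from h import *
o=robot.observe(); q=np.array(o["q"]); q[0]=-75; robot.goto_joints(list(q)); st()
for n,(r0,r1,c0,c1),k in [("scene",(228,254,230,258),22),("top",(150,180,282,312),20)]:
    fs=np.mean([robot.grab_frame(n).astype(float) for _ in range(6)],0)
    np.save(f"pics/{n}6.npy",fs); cv2.imwrite(f"pics/{n}6.png",fs)
    cv2.imwrite(f"pics/c6{n}.png",cv2.resize(fs[r0:r1,c0:c1].astype(np.uint8),None,fx=k,fy=k,interpolation=cv2.INTER_CUBIC))
```

```text
11.82 [ 0.2526 -0.4393  0.2499] [-179.9944   -0.0029   29.9371] F [-0.4257  0.1143  0.7287] g 0.08507317169214637[ WARN:0@13.156] global loadsave.cpp:1063 imwrite_ Unsupported depth image for selected encoder is fallbacked to CV_8U.
```

View pics/c6scene.png

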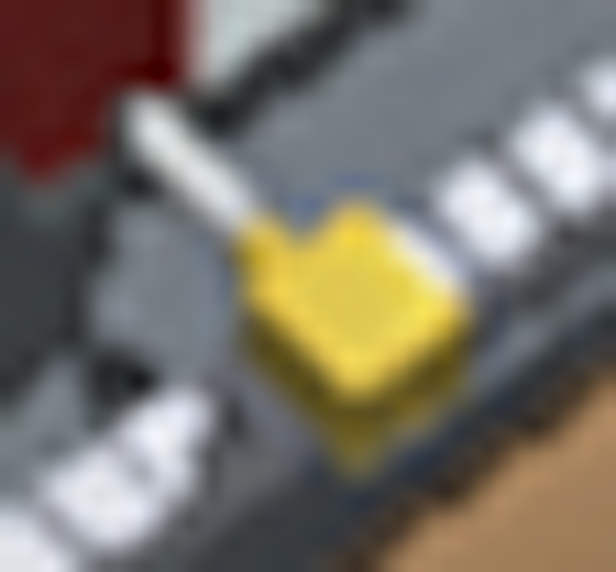

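View pics/c6top.png

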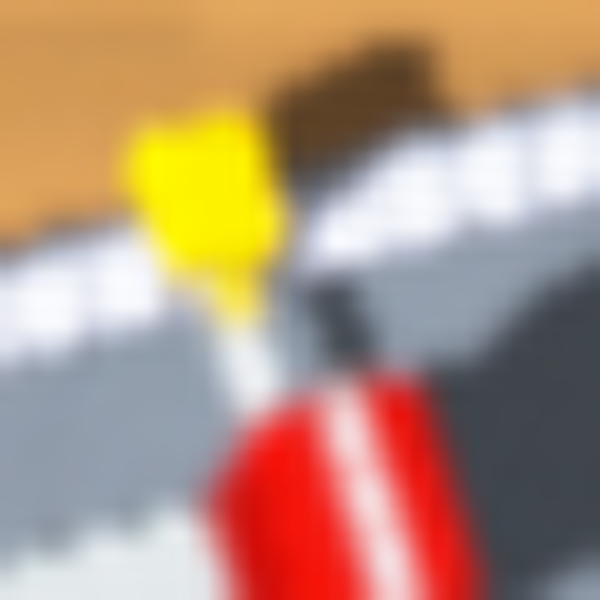

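Clean light now. In the top crop the index axis (245,350) runs straight into the pointer nose (238,315). In the scene crop the index (155,120)→(240,210) runs into the nose at (260,240). I'll put numbers on that.

Run:
```python
from h import *
def s(n,w): print(n,w@EX,w@EY)
X=lambda x,y:np.array([282+(x+.5)/20-.5,150+(y+.5)/20-.5])
for n,q,z in [("nose",(238,312),.028),("idx",(245,350),.028),("idx",(254,382),.028)]: s("top "+n,plane("top",X(*q),z))
Y=lambda x,y:np.array([230+(x+.5)/22-.5,228+(y+.5)/22-.5])
for n,q,z in [("blk c",(357,303),.036),("nose",(258,243),.028),("idx tip",(235,205),.028),("idx root",(155,120),.028)]: s("sc "+n,plane("scene",Y(*q),z))
# yellow mask principal check
for n,z in (("top",.034),("scene",.034)):
    im=cv2.imread(f"pics/{n}6.png");h=cv2.cvtColor(im,cv2.COLOR_BGR2HSV);m=cv2.inRange(h,(22,140,170),(34,255,255));M=cv2.moments(m,True);s(n+" yel",plane(n,(M["m10"]/M["m00"],M["m01"]/M["m00"]),z))
# other things: pivot/knob refine
im=cv2.imread("pics/scene6.png")[110:200,250:340];cv2.imwrite("pics/k_s.png",cv2.resize(im,None,fx=6,fy=6,interpolation=cv2.INTER_CUBIC))
im=cv2.imread("pics/top6.png")[190:270,180:280];cv2.imwrite("pics/k_t.png",cv2.resize(im,None,fx=6,fy=6,interpolation=cv2.INTER_CUBIC))
```

```text
top nose 0.6137895357719582 -0.27045847765387376
top idx 0.6088217529727631 -0.26992873716270194
top idx 0.6045361820925671 -0.26986596780740363
sc blk c 0.6299363442322067 -0.27081079168402855
sc nose 0.613918063700928 -0.27025038282835184
sc idx tip 0.6089665808527858 -0.2690501104535364
sc idx root 0.5958732915218133 -0.2684538755309748
top yel 0.5863506158523483 -0.17379739449598558
scene yel 0.6284667286617586 -0.2703651443023529
```

View pics/k_s.png

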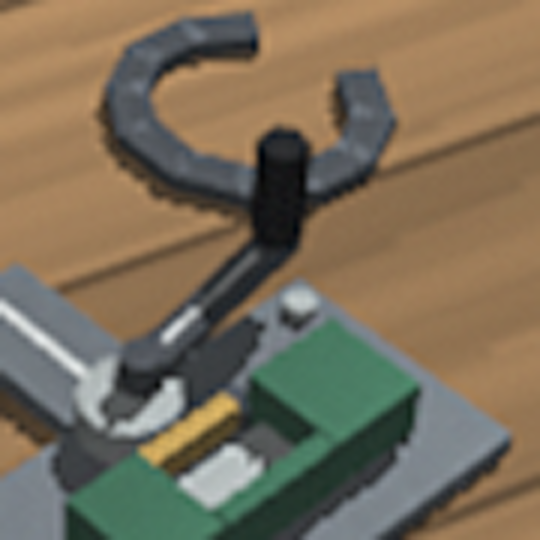

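View pics/k_t.png

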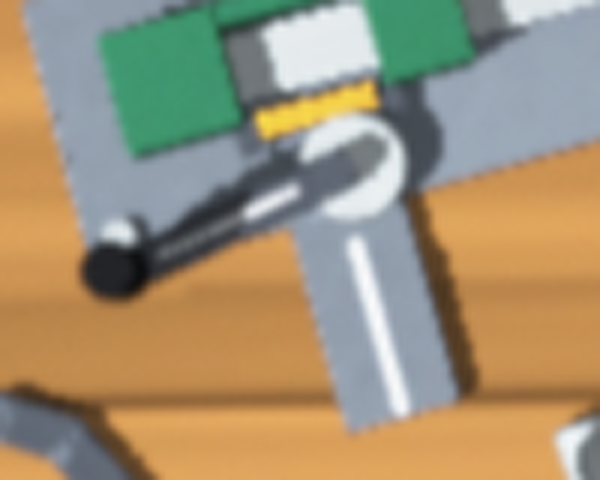

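Both views agree the index is 0.5–1.1 mm short. There's time to spare, so I'll re-grip, nudge it about 0.9 mm and check again.

Run:
```python
from h import *
P=np.array([0.608,-0.0373,.125])-EY*.0768
robot.move_pose([P[0],P[1],.22],[180,0,105])
robot.line_to(P,vel=.12,guard=15); st("down")
robot.set_gripper(0.0); o=st("grip"); p0=np.array(o["tool_pos"])
c=P.copy()
for i in range(12):
    c=c-EY*.0005; robot.line_to(c,vel=.02); robot.pause(.1); o=robot.observe(); d=-(np.array(o["tool_pos"])-p0)@EY; print(round(d*1e3,2),o["ft_force"])
    if d>.0010: break
o=st("end");robot.set_gripper(.085)
robot.line_to([P[0],P[1],.22],vel=.2)
q=np.array(robot.observe()["q"]); q[0]=-60; robot.goto_joints(list(q)); st()
for n,(r0,r1,c0,c1),k in [("scene",(228,254,230,258),22),("top",(150,180,282,312),20)]:
    fs=np.mean([robot.grab_frame(n).astype(float) for _ in range(3)],0).astype(np.uint8)
    cv2.imwrite(f"pics/{n}7.png",fs)
    cv2.imwrite(f"pics/c7{n}.png",cv2.resize(fs[r0:r1,c0:c1],None,fx=k,fy=k,interpolation=cv2.INTER_CUBIC))
```

```text
down 15.18 [ 0.6283 -0.1117  0.126 ] [179.9388   0.046  104.9957] F [0.9334 0.065  0.0883] g 0.08516156443447195
grip 15.73 [ 0.628  -0.1115  0.1255] [179.9911   0.0204 105.0058] F [-1.4389  0.1947  5.2315] g 0.02901521447115759
0.04 [-3.5074  3.7251  5.1273]
0.09 [-3.4173  5.3988  7.0267]
0.14 [-5.2059  7.9707  7.9118]
0.39 [-4.4624  8.4941  8.4599]
0.75 [-4.8009  9.504   9.336 ]
1.25 [-4.4811  9.3416  8.0212]
end 17.83 [ 0.6283 -0.1127  0.1255] [179.9974  -0.1615 105.0705] F [-4.4811  9.3416  8.0212] g 0.029103317415134413
 20.58 [ 0.4251 -0.4749  0.2188] [-179.957    -0.0532   66.8885] F [-0.0084 -0.0599  0.0862] g 0.08529121897193723
```

View pics/c7scene.png

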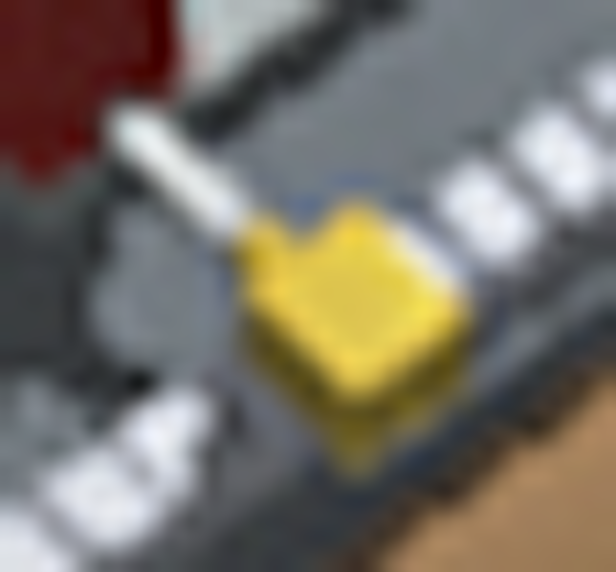

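View pics/c7top.png

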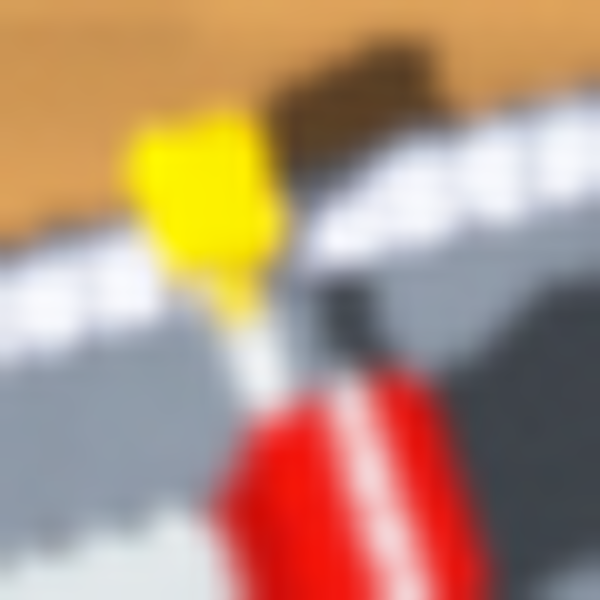

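Index and nose are now level to about ±0.5 mm, and the pointer hasn't moved. Next is the cam: I'll refine the pivot from the white line (k_t (355,240)→(402,412)), the pin and the 95 mm radius.

Run:
```python
from h import *
def s(n,w): print(n,w,w@EX,w@EY)
KT=lambda x,y:np.array([180+(x+.5)/6-.5,190+(y+.5)/6-.5]);KS=lambda x,y:np.array([250+(x+.5)/6-.5,110+(y+.5)/6-.5])
a=plane("top",KT(355,240),.012);b=plane("top",KT(402,412),.012);s("lineA",a);s("lineB",b);print("ang",np.degrees(np.arctan2(*(a-b)[[1,0]])))
k,e=tri(KS(283,142),KT(115,270));s("knob",k);print(e)
s("disc top",plane("top",KT(353,165),.03)); s("disc sc",plane("scene",KS(130,392),.03))
s("pin",plane("scene",KS(140,352),.052));print("tri disc",tri(KS(130,392),KT(353,165)))
c=cv2.imread("pics/top7.png")[205:240,215:260];cv2.imwrite("pics/p_t.png",cv2.resize(c,None,fx=14,fy=14,interpolation=cv2.INTER_CUBIC))
print(robot.ik([.489,.131,.25],[180,0,15]),robot.ik([.4385,.022,.129],[180,0,15]))
```

```text
lineA [0.5013 0.0389 0.012 ] 0.49430468981907233 -0.0922228593123589
lineB [0.4291 0.0198 0.012 ] 0.4196010345243372 -0.09192748945116595
ang 14.77346010464395
knob [0.4884 0.1311 0.0983] 0.5056655620387104 0.00021783851195737055
0.0029514503879401605
disc top [0.5318 0.039  0.03  ] 0.5238043167092918 -0.10000924737723572
disc sc [0.5283 0.0425 0.03  ] 0.5212438835246971 -0.09571303299722556
pin [0.5284 0.0465 0.052 ] 0.5224631247066859 -0.09190201035768412
tri disc (array([0.5319, 0.0396, 0.0349]), np.float64(0.00158019783860707))
[  0.164  -10.7601 -16.3224  84.4377   0.     165.164 ] [-14.2963 -21.0898 -37.5581  73.5318   0.     150.7037]
```

View pics/p_t.png

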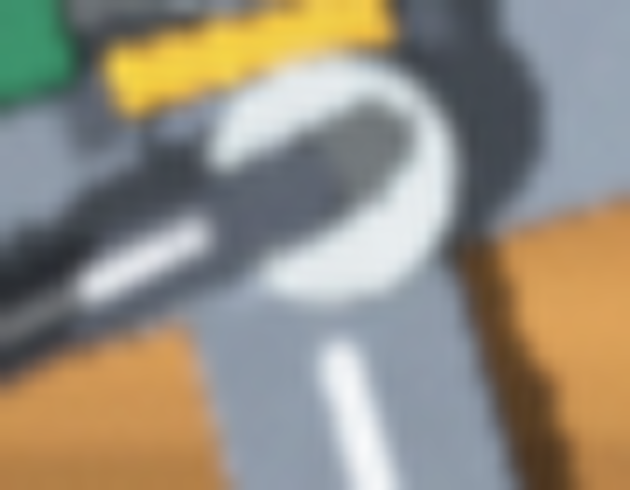

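Run:
```python
from h import *
piv=.522*EX-.092*EY; K=np.array([.4885,.1305,0])
robot.move_pose([K[0],K[1],.24],[180,0,-165]); st("above")
g=robot.line_to([K[0],K[1],.130],vel=.12,guard=12); print(g); st("down")
robot.set_gripper(0.0); o=st("grip"); r=np.array(o["tool_pos"])-piv; r[2]=0
print("radius",np.linalg.norm(r),"ang",np.degrees(np.arctan2(r[1],r[0]))-105)
f=robot.grab_frame("scene");cv2.imwrite("pics/s8.png",f)
cv2.imwrite("pics/c8.png",cv2.resize(f[100:260,200:360],None,fx=3.7,fy=3.7,interpolation=cv2.INTER_CUBIC))
```

```text
above 23.07 [0.4888 0.1299 0.24  ] [-179.9912   -0.0012 -165.0886] F [ 0.0763 -0.4867  0.4156] g 0.08503137233025111
False
down 24.13 [0.489  0.1305 0.1309] [-179.9788    0.0737 -165.0012] F [ 0.8048 -0.3035 -0.3758] g 0.0849173619100778
grip 24.73 [0.4885 0.1317 0.1306] [ 179.8437    0.0623 -164.944 ] F [-2.4943  7.5105  5.3733] g 0.022851573494150016
radius 0.09413905139667549 ang 9.843409904768322
```

View pics/c8.png

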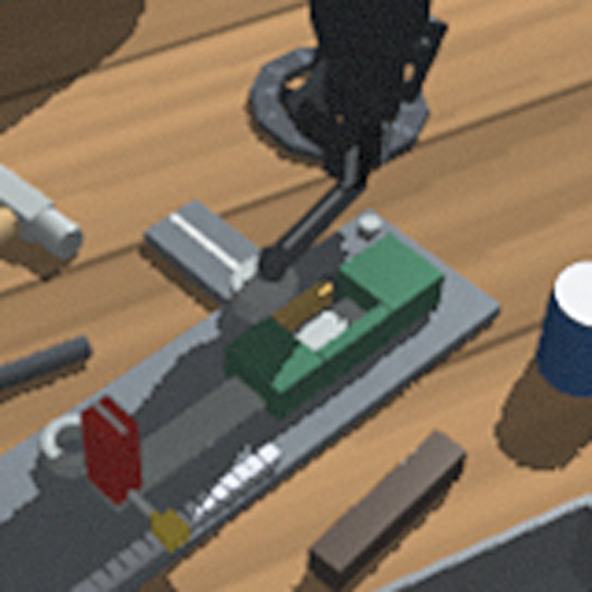

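The knob is gripped: width 23 mm, radius 94 mm, and the rest angle of 9.8° matches the cam's rest angle. Now I'll swing it.

Run:
```python
from h import *
piv=.522*EX-.092*EY
for a in np.radians(np.linspace(9.84,90,11)[1:]):
    p=piv+.095*(-np.sin(a)*EX+np.cos(a)*EY); p[2]=.130
    robot.line_to(p,vel=.06)
    o=robot.observe(); F=o["ft_force"]; rr=-np.sin(a)*EX+np.cos(a)*EY; tt=-np.cos(a)*EX-np.sin(a)*EY
    t=np.array(o["tool_pos"])-piv;t[2]=0
    print(round(np.degrees(a),1),"meas",round(np.degrees(np.arctan2(t[1],t[0]))%360-105,2),"r",round(np.linalg.norm(t),4),"Frad",round(F@rr,1),"Ftan",round(F@tt,1),"Fz",round(F[2],1),"g",round(o["gripper_width"],4))
robot.pause(.2); st("end")
for n,(r0,r1,c0,c1),k in [("scene",(100,260,200,360),3.7),("top",(140,280,170,330),4)]:
    f=robot.grab_frame(n);cv2.imwrite(f"pics/{n}9.png",f);cv2.imwrite(f"pics/c9{n}.png",cv2.resize(f[r0:r1,c0:c1],None,fx=k,fy=k,interpolation=cv2.INTER_CUBIC))
```

```text
17.9 meas 17.64 r 0.0944 Frad -3.4 Ftan -2.2 Fz 1.2 g 0.0224
25.9 meas 25.71 r 0.0941 Frad -6.1 Ftan -1.3 Fz 1.2 g 0.0228
33.9 meas 33.72 r 0.0938 Frad -7.7 Ftan -1.7 Fz 0.7 g 0.0223
41.9 meas 41.75 r 0.0936 Frad -9.8 Ftan -1.6 Fz -1.2 g 0.0225
49.9 meas 49.79 r 0.0934 Frad -10.2 Ftan -2.4 Fz -1.6 g 0.0225
57.9 meas 57.83 r 0.0932 Frad -10.8 Ftan -3.2 Fz -3.2 g 0.0227
66.0 meas 65.86 r 0.0931 Frad -12.7 Ftan -3.2 Fz -4.7 g 0.0224
74.0 meas 73.91 r 0.093 Frad -13.7 Ftan -3.0 Fz -4.5 g 0.0224
82.0 meas 81.94 r 0.093 Frad -13.9 Ftan -3.3 Fz -4.2 g 0.0222
90.0 meas 89.93 r 0.093 Frad -15.1 Ftan -3.9 Fz -3.8 g 0.0224
end 28.72 [0.4381 0.0225 0.1306] [ 179.9069    0.3264 -164.9546] F [13.2584  7.6716 -3.278 ] g 0.02283292600283189
```

View pics/c9scene.png

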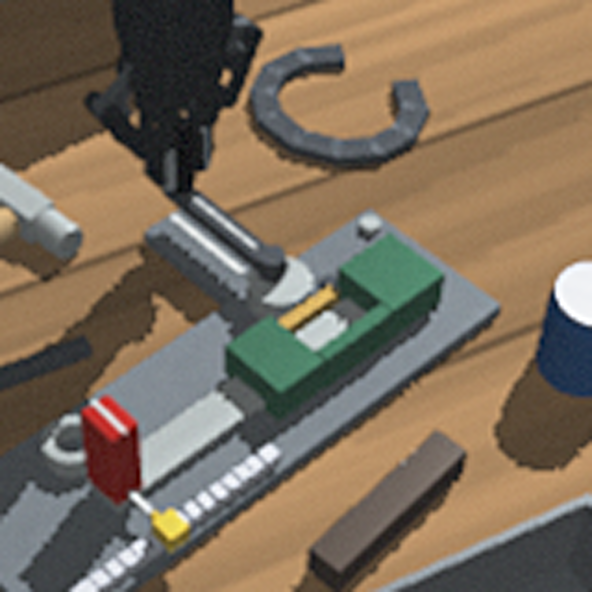

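View pics/c9top.png

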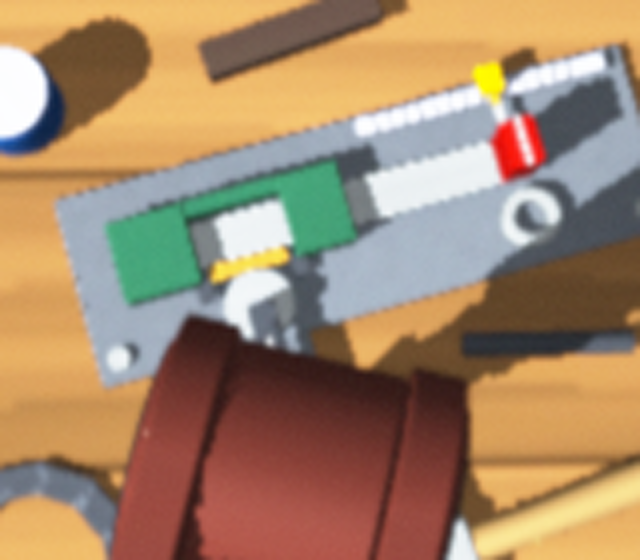

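Lever and white line are parallel in the scene view: lever (190,195)→(265,255), line (175,215)→(245,272). The index still meets the pointer and the bystanders lie where they were. The 15 N radial load means my arc runs about 2 mm wide, so I'll ease it inwards, compare the two images and hand in.

Run:
```python
from h import *
p=.4289*EX-.0924*EY; p[2]=.130
robot.line_to(p,vel=.02); robot.pause(.3); o=st("eased"); t=np.array(o["tool_pos"]); print(t@EX,t@EY, "Frad",o["ft_force"]@-EX,"Ftan",-o["ft_force"]@EY)
f=robot.grab_frame("scene");g=robot.grab_frame("top");cv2.imwrite("pics/s10.png",f);cv2.imwrite("pics/t10.png",g)
d=np.hstack([f[200:270,200:270],cv2.imread("pics/scene7.png")[200:270,200:270]]);cv2.imwrite("pics/cmp.png",cv2.resize(d,None,fx=5.5,fy=5.5,interpolation=cv2.INTER_CUBIC))
f=f[130:200,230:300];cv2.imwrite("pics/lev.png",cv2.resize(f,None,fx=8,fy=8,interpolation=cv2.INTER_CUBIC))
```

```text
eased 29.37 [0.4387 0.0225 0.1305] [ 179.9086    0.1122 -164.9593] F [2.8712 5.3279 5.0651] g 0.022725467146663608
0.42956015779112366 -0.09185293622315086 Frad -4.152341391420978 Ftan -4.403194200933107
```

View pics/cmp.png

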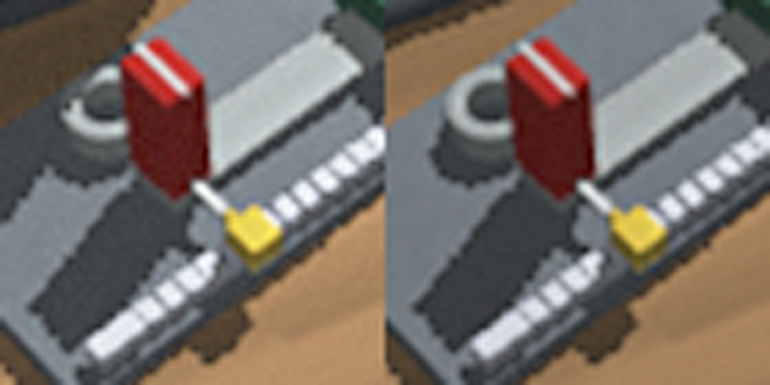

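View pics/lev.png

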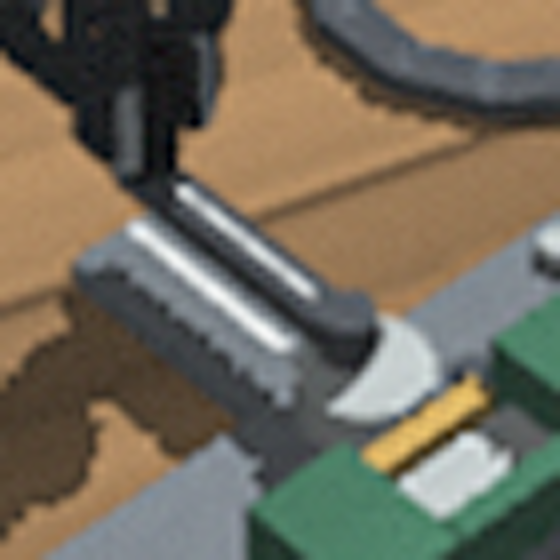

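The stop, index and pointer are the same as before the swing. I'll check the lever stripe's bearing against the white line's, then hand in.

Run:
```python
from h import *
L=lambda x,y:np.array([230+(x+.5)/8-.5,130+(y+.5)/8-.5])
for a,b,z in [((180,190),(315,298),.047),((135,228),(288,345),.012)]:
    A=plane("scene",L(*a),z);B=plane("scene",L(*b),z);d=B-A;print(np.degrees(np.arctan2(d[1],d[0])),A@EY,B@EY)
st();robot.job_done()
```

```text
14.761916657162937 -0.09223818545734114 -0.09250012286289362
16.60512015658469 -0.09168650720730365 -0.0896688590227281
 29.47 [0.4387 0.0224 0.1305] [ 179.91      0.1121 -164.9588] F [3.5347 4.4579 4.2034] g 0.02251615597286538
the job is handed in; nothing more can be done
```

I pulled the red stop out about 77.5 mm, to within about ±0.5 mm of the yellow pointer. I then swung the cam lever over the white line and handed the job in at 29.5 s with the knob still gripped.

**Stop and pointer:** I checked the first pull in clean light. The index was 0.5–1.1 mm short (top and scene views), so I re-gripped the stop and nudged it about 1 mm. After that, I put the index about 0.5 mm past the pointer in the top view and about 0.4 mm short in the scene view. The pointer had not moved, and both looked the same after the cam swing.

**Cam lever:** The lever's stripe lies at 14.8° to the robot's x axis, against a fixture angle of about 15°. It sits on the pivot line to within about 1 mm. The white line itself read 16.6° in the last scene picture but 14.8° in the top view; I put that down to coarse pixels.

**Forces:** The swing put about 15 N of sideways load on the knob because my pivot estimate was about 2 mm off. I eased it to about 4 N, plus 4.4 N against the lever's return spring.

**Other objects:** The horseshoe, hammer, punch, offcut, tin and collar looked unmoved in the last pictures I viewed. I did not check the brush separately; the arm worked well away from it near the bench.

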